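# Set out a microscope session

### The job

Set out the bench for a microscope session: stand the red-collared objective in the middle of the left-hand rubber pad and the blue-collared one in the middle of the right-hand pad (left and right as the robot sees them, facing the bench), and stand the amber oil bottle on the mat midway between the two pads, in line with them. Put the white-lidded dish in the centre of the square stage plate and stack the orange-lidded dish squarely on top of it. Never let the bottle or an objective tip over, and leave the mouse and the tip box where they are.

Things in the scene. Friction and masses are not known exactly. Their poses are not given: they have to be found in the camera images.
- dish_white: closed round sample dish with a white lid, 16 tall; base 53 in diameter, 8 high, pale; the lid above it 56 in diameter, 8 high, flat on top. Sizes in mm. Origin: centre of its underside, z up; loose, starts upright on the bench.
- dish_orange: closed round sample dish with an orange lid, the same sizes as the white one (56 in diameter, 16 tall). Sizes in mm. Origin: centre of its underside, z up; loose, starts upright on the bench.
- bottle: small amber immersion-oil bottle (closed), 80 tall; body 40 in diameter up to 54 high with a pale paper label round it, white cap 26 in diameter from 62 to 80. Sizes in mm. Origin: centre of its underside, z up; loose, starts upright on the bench.
- objective_red: the short microscope objective, silver with a red collar, 45 tall; barrel 30 in diameter up to 36 high, thin nose 18 in diameter above, nose up. Sizes in mm. Origin: centre of its underside, z up; loose, starts upright on the bench.
- objective_blue: the long microscope objective, silver with a blue collar, 62 tall; barrel 30 in diameter up to 48 high, thin nose 18 in diameter above, nose up. Sizes in mm. Origin: centre of its underside, z up; loose, starts upright on the bench.
- stage_plate: square metal-grey stage plate, 110 x 110 x 12, fixed on the bench, a thin dark ring (68 in diameter) drawn round its centre. Sizes in mm. Origin: centre of its underside; its top is 12 above the bench.
- pad_green: round green rubber pad, 60 in diameter, 5 thick, fixed on a pale blue-grey fixed mat (100 x 300, 2 thick) that carries both pads, 230 apart between centres along the mat's length; pad top 7 above the bench. Sizes in mm. Origin: centre of its underside, 2 above the bench; y along the mat's length, roughly to the robot's left.
- pad_dark: round dark grey rubber pad, otherwise the same as the green one, on the other end of the same pale blue-grey mat (mat top 2 above the bench, bare between the pads). Sizes in mm. Origin and axes as for the green pad.
- mouse: bystander: grey computer mouse, 58 x 100 x 32, loose, beyond the work. Sizes in mm. Origin: centre of its underside.
- tip_box: bystander: white pipette-tip box with a blue lid, 77 x 112 x 47, loose, beyond the work. Sizes in mm. Origin: centre of its underside.
Things that resemble listed ones, but are neither listed nor needed, are in the scene too. There is more than one size of the dish_orange; the one meant has the size given above.

How it is judged:
By the outcome, as a careful person would: the job done as asked, in the order asked, and still so for the second after the job is handed in, with the robot touching nothing.
It also fails if it takes over 134 s, if anything falls off the work surface, if the arm or the gripper's body presses on something with over 40 N, if the wrist force passes 120 N, or if a joint passes its speed limit or range.

### The arm

A 7-joint arm with a two-finger parallel gripper is mounted at the origin on the work surface. World frame = base frame: x ahead of the robot, y to its left, z up, the work surface at z = 0. Lengths are in m, angles in rad, forces in N, time in s.
With the tool pointing down it reaches from about 0.4 to 0.85 m from the base axis. Payload 10.4 kg.
Tool frame: the origin (TCP) lies on the centre line of the jaws, within the pads' length; the fingertips stand 17 mm ahead of it and the grasp point (between the pads) lies 2 mm behind it; z points along the fingers, y is the line along which they close (so a half turn about z gives the same grasp; the last joint's range is limited). The gripper opens to 85 mm and grips with 20 to 120 N. Pads are 22 mm wide; open, the fingers measure 114 mm over their backs; the gripper's body (76 mm by 85 mm) begins 54 mm behind the grasp point. The pads swing forward as they close: fully open they stand 13 mm farther back than shut.
Start: joints at [-1.35, 0.332, -0.065, 1.46, 0.022, 1.35, -0.088], TCP at [0.151, 0.607, 0.248] pointing down, gripper open.
Joint ranges: [-2.6, 2.6], [-0.5, 2.12], [-1.47, 1.34], [0.16, 2.42], [-1.27, 4.41], [0.06, 2.06], [-2.6, 2.6]. Speed limits (rad/s): [2.22, 2.22, 2.79, 2.79, 3.14, 3.14, 3.14].

### API

Orientations are given as a unit quaternion [x, y, z, w].
In Python, from workcell import get_obs, optics, job gives the robot as it stands. The module is installed in compiled form; this text tells all that it offers.
- The arm moves only by the tool send_rows, never from a script. Its argument "plan" is a list that holds one entry, the list of rows, each a list of 7 numbers: the turn, a rotation vector about the tool's x, y, z in units of 1.5 rad (1.0 is 1.5 rad), then the shift along the tool's x, y, z in units of 20 cm (1.0 is 20 cm), then the opening, from 0 (shut) to 1 (fully open). A call has 1 to 20 rows; each row shifts and turns the commanded pose from where the row before left it, along the tool's axes as they then stand; what a row does not reach is not made up. A row lasts 1/12 s, in which the tool goes at most 41.7 mm and 7.16 degrees, less where a joint would pass 70% of its speed; a pose out of reach is approached as far as the arm can. A call with a number of a shift or a turn outside -1 to 1 is refused whole. A call with a gripper value outside its range is refused whole. The fingers move at their own pace and stop on an object; "squeeze" is the grip in N (left out, the last holds). Time passes only in rows, so rows that do not move let the fingers close. It gives the time, the measured TCP pose, the force, the opening and the grip force at its end, in the units of the state.
- get_obs(): the state, without advancing time (a new reading comes with each control period).
- optics.camera(name): name is "scene" or "top" or "wrist"; returns the picture (480x640x3 uint8, red, green, blue); there is no depth.
- optics.get_calibration(name): a dict with "intrinsics" (3x3 intrinsics, pixels), "world_from_camera" (4x4, takes a point from camera to world coordinates); the wrist camera has in their place "T_tool_cam" (4x4, takes a point from camera to tool coordinates, whose origin is the TCP and whose axes are the flange's). Camera axes: x right, y up, looking along -z (the intrinsics and any distortion apply to the point x, -y, -z); pixel columns grow to the right and rows downward; lengths in m; the calibration is good to about 2 mm. A picture is of the moment at which its call begins: read the wrist's pose just before it. get_calibration takes no time and is no camera call.
- job.hand_in(): hands the job in; it is judged then, once.
The state is a dict: "clock": time; "joint_pos": joint angles; "joint_velocities": joint speeds; "tau": joint torques, N m; "position": TCP position; "ee_rot": TCP orientation; "ft_force": force on the tool from outside, world axes, zero at the start; "torque": the same for the moment, N m; "grip_width": opening from 0.0 (shut) to 1.0 (fully open); "grasp_force": force on a finger pad.
Only numpy, scipy, OpenCV 4.12 (cv2) and the standard library are available. Lean on these libraries where they do the work, as an engineer would, in place of code of your own. Each camera call takes 0.05 s, during which the arm holds its last target. There are 200 camera calls.

## Working session

There is one attempt and no reset: what is moved stays moved. The work goes in short steps, Python scripts to look and compute and a tool call to move; the robot and the scene stay as the last step left them, time stands still between calls to the robot, and variables do not carry over. Pictures are saved under pics/ and viewed, at most 14 in all, crops included, and the job is handed in when it is done.

Besides the shell and the picture viewer there is one more tool, called after "Request:" as name(argument=value, ...), one argument or row to a line, values as JSON. send_rows: Moves the arm, as the interface text tells. Its arguments: {"type":"object","properties":{"plan":{"type":"array"},"squeeze":{"type":"number"}},"required":["plan"]}

```bash
mkdir -p pics; python3 - <<'E'
from workcell import get_obs, optics, job
import cv2,json
o=get_obs();print({k:(v if not hasattr(v,'tolist') else v.tolist()) for k,v in o.items()})
for n in ("scene","top","wrist"):
    cv2.imwrite(f"pics/{n}0.png",optics.camera(n)[:,:,::-1]); print(n,optics.get_calibration(n))
E
```

```text
{'clock': 0.0, 'joint_pos': [-1.349601895133098, 0.33288655424492325, -0.06468323216007228, 1.460951547427753, 0.02161915268194254, 1.3498776360873714, -0.08849702948246954], 'joint_velocities': [-5.384032054394958e-05, -0.00026762129300268874, -0.002794487073464055, -0.0013388338682303693, -0.0003136594911767229, -0.0012761628864614977, 6.442224581604199e-05], 'tau': [-0.0001493753916292917, -62.54375696182251, 0.049224046524614096, -39.16131019592285, 0.016124705434776843, 0.009895720286294818, -4.7246793144495314e-07], 'position': [0.15080197706214044, 0.606175389771853, 0.2475018169971689], 'ee_rot': [0.12158931176964699, 0.9925802386185455, -0.0007123143868944004, -4.213726557850094e-05], 'ft_force': [0.27320691912413575, -0.006526264174005888, -0.7019433747396276], 'torque': [-0.017934105970471948, -0.008359331177950532, 0.04580930613274749], 'grasp_force': 0.0, 'grip_width': 1.0017108043975447}
scene {'intrinsics': array([[481.27982977,   0.        , 323.33520204],
       [  0.        , 481.27982977, 236.70322111],
       [  0.        ,   0.        ,   1.        ]]), 'world_fr
[... 530 characters left out ...]
373,  0.0038462 ,  0.02444703, -0.01730113],
       [ 0.02466564,  0.07445131,  0.99691956,  1.09278645],
       [ 0.        ,  0.        ,  0.        ,  1.        ]])}
wrist {'intrinsics': array([[398.54561202,   0.        , 316.56242765],
       [  0.        , 398.54561202, 229.05243455],
       [  0.        ,   0.        ,   1.        ]]), 'T_tool_cam': array([[-3.83279270e-04,  9.47986712e-01,  3.18309672e-01,
         8.22756190e-02],
       [ 9.99999837e-01,  4.97734042e-04, -2.78238638e-04,
         3.93536781e-04],
       [-4.22200092e-04,  3.18309514e-01, -9.47986748e-01,
        -1.24518469e-01],
       [ 0.00000000e+00,  0.00000000e+00,  0.00000000e+00,
         1.00000000e+00]])}
```

View pics/top0.png

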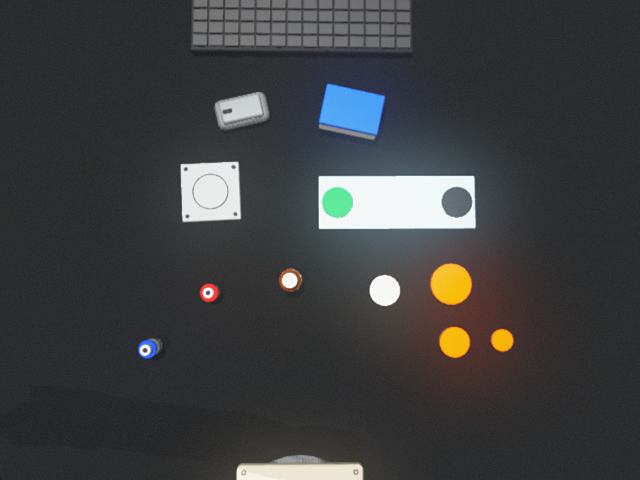

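View pics/scene0.png

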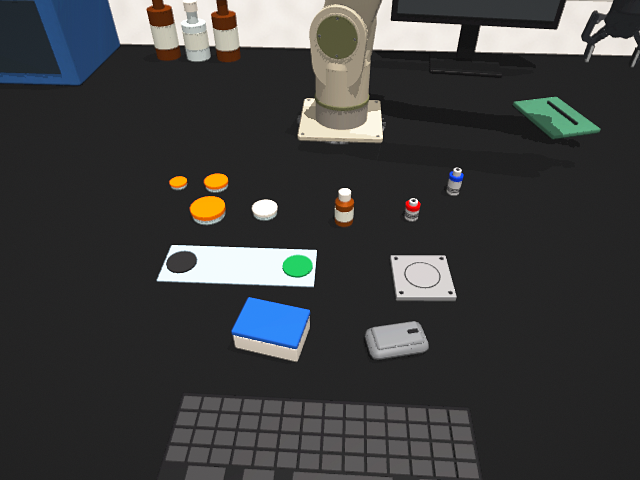

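The three orange-lidded candidates in the top view are (451,284), about 42 px wide; (454,342), about 31 px; and (502,340), about 23 px. The white dish is about 31 px, so (454,342) matches the 56 mm size. I'll measure this and check it in a crop. The left-hand pad (+y) is the green one at (337,202), and the right-hand pad is the dark one at (457,202).

```bash
cat > h.py <<'E'
import numpy as np,cv2
from workcell import get_obs,optics
from scipy.spatial.transform import Rotation as R
def cam_pose(name,o=None):
    c=optics.get_calibration(name)
    if name!="wrist": return c["intrinsics"],c["world_from_camera"]
    o=o or get_obs(); T=np.eye(4);T[:3,:3]=R.from_quat(o["ee_rot"]).as_matrix();T[:3,3]=o["position"]
    return c["intrinsics"],T@c["T_tool_cam"]
def cast(uv,z,K,T):
    uv=np.atleast_2d(uv).astype(float)
    d=np.c_[(uv[:,0]-K[0,2])/K[0,0],-(uv[:,1]-K[1,2])/K[1,1],-np.ones(len(uv))]@T[:3,:3].T
    return T[:3,3]+d*((z-T[2,3])/d[:,2])[:,None]
def hsv(im): return cv2.cvtColor(im,cv2.COLOR_RGB2HSV)
def blobs(mask,amin=60):
    cs,_=cv2.findContours(mask.astype(np.uint8),cv2.RETR_EXTERNAL,cv2.CHAIN_APPROX_NONE)
    return sorted([c[:,0] for c in cs if cv2.contourArea(c)>amin],key=lambda c:-len(c))
def circ(c,z,K,T):
    # least-squares circle through the contour cast onto plane z -> x,y,diameter
    p=cast(c,z,K,T)[:,:2]; A=np.c_[2*p,np.ones(len(p))]; s=np.linalg.lstsq(A,(p**2).sum(1),rcond=None)[0]
    return s[0],s[1],2*np.sqrt(s[2]+s[0]**2+s[1]**2)
E
python3 - <<'E'
from h import *
im=cv2.imread("pics/top0.png")[:,:,::-1].copy();K,T=cam_pose("top");H=hsv(im);h,s,v=cv2.split(H)
np.set_printoptions(precision=4,suppress=True)
def rep(n,m,z,amin=60):
    for c in blobs(m,amin): print(n,c.mean(0).round(1),np.round(circ(c,z,K,T),4))
rep("orange",(h>8)&(h<25)&(s>180)&(v>150),.016)
rep("green",(h>50)&(h<85)&(s>100)&(v>100),.007)
wh=(s<40)&(v>200); m=np.zeros_like(wh); m[265:320,360:410]=1; rep("white",wh&m,.016)
m=np.zeros_like(wh); m[265:295,275:305]=1; rep("cap",wh&m,.08)
m=np.zeros_like(wh); m[282:305,195:225]=1
print(H[293,200:220:2].tolist())
rep("redcollar",((h<8)|(h>172))&(s>150)&(v>100)&m,.036,20)
m=np.zeros_like(wh); m[330:365,130:170]=1
rep("bluecollar",(h>100)&(h<130)&(s>150)&(v>80)&m,.048,20)
m=np.zeros_like(wh); m[180:222,436:474]=1
rep("dark",(v<150)&m,.007)
mat=blobs(((v>200)&(s<60)),3000)
for c in mat[:2]:
    q=cv2.minAreaRect(c.astype(np.float32)); print("rect",c.mean(0),q, )
    p=cv2.boxPoints(q); w=cast(p,.002 if c[:,0].mean()>300 else .012,K,T); print(w[:,:2],w[:,:2].mean(0))
m=np.zeros_like(wh); m[170:214,188:234]=1
for c in blobs((v<140)&m,100): print("ring",np.round(circ(c,.012,K,T),4))
cr=lambda a,x,y,X,Y,k: cv2.resize(a[y:Y,x:X],None,fx=k,fy=k,interpolation=cv2.INTER_CUBIC)
sc=cv2.imread("pics/scene0.png")[:,:,::-1]
out=np.vstack([cr(im,340,255,540,365,4)[:300*1] if 0 else cv2.resize(im[255:365,360:530],(640,300)),cv2.resize(sc[160:240,150:310],(640,290))])
cv2.imwrite("pics/crop1.png",out[:,:,::-1])
E
```

```text
orange [450.9 283.9] [ 0.4462 -0.2815  0.0759]
orange [454.3 341.8] [ 0.3383 -0.2863  0.0561]
orange [501.9 339.8] [ 0.3418 -0.3762  0.0406]
green [337. 202.] [ 0.6015 -0.0675  0.0561]
white [384.2 290. ] [ 0.4345 -0.1559  0.0551]
cap [289.2 279.8] [0.4538 0.0201 0.025 ]
[[0, 192, 231], [0, 134, 248], [90, 4, 254], [90, 5, 110], [120, 9, 84], [60, 1, 232], [90, 8, 253], [0, 179, 249], [0, 192, 252], [1, 94, 103]]
redcollar [208.5 292.4] [0.4304 0.1688 0.032 ]
bluecollar [146.9 349. ] [0.3301 0.2747 0.0322]
dark [456.5 201.8] [ 0.603  -0.2967  0.0556]
rect [396.1383 201.8738] ((396.99993896484375, 201.99998474121094), (155.99996948242188, 51.99999237060547), -0.0)
[[ 0.5516 -0.0331]
 [ 0.6519 -0.0329]
 [ 0.6538 -0.3348]
 [ 0.5528 -0.333 ]] [ 0.6025 -0.1835]
rect [210.0942 191.1435] ((209.8778076171875, 191.0675811767578), (56.99221420288086, 57.69993591308594), 87.61405944824219)
[[0.6719 0.2312]
 [0.6773 0.1223]
 [0.5686 0.1164]
 [0.5635 0.2245]] [0.6203 0.1736]
```

View pics/crop1.png

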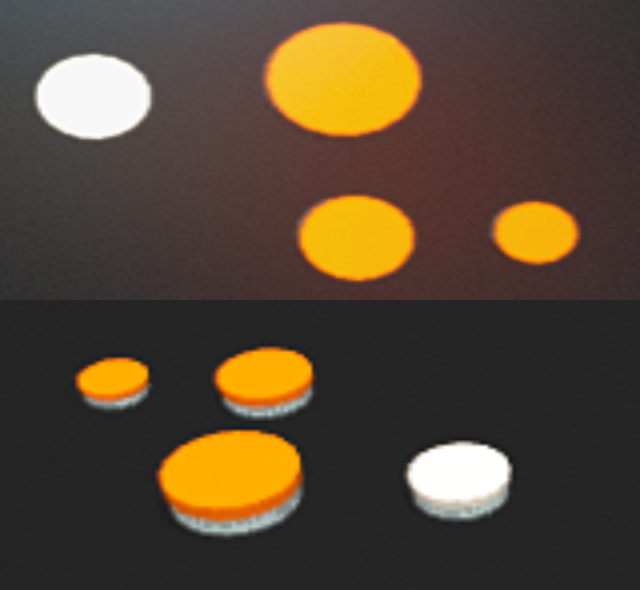

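The crop shows three orange dishes: large at upper centre, 76 mm; middle at (355,237), 56 mm; and small, 41 mm. The middle one matches the white dish (55 to 56 mm), so it is the one meant, at world (0.338, -0.286). Next I'll move over the red objective.

Request:
send_rows(
  plan=[
    [[0,0,-0.081,0,0,0,1],[0,0,-0.081,0,0,0,1],[0,0,0,-0.087,-0.137,0,1],[0,0,0,-0.087,-0.137,0,1],[0,0,0,-0.087,-0.137,0,1],[0,0,0,-0.087,-0.137,0,1],[0,0,0,-0.087,-0.137,0,1],[0,0,0,-0.087,-0.137,0,1],[0,0,0,-0.087,-0.137,0,1],[0,0,0,-0.087,-0.137,0,1],[0,0,0,-0.087,-0.137,0,1],[0,0,0,-0.087,-0.137,0,1],[0,0,0,-0.087,-0.137,0,1],[0,0,0,-0.087,-0.137,0,1],[0,0,0,-0.087,-0.137,0,1],[0,0,0,-0.087,-0.137,0,1],[0,0,0,-0.087,-0.137,0,1],[0,0,0,-0.087,-0.137,0,1],[0,0,0,0,0,0,1],[0,0,0,0,0,0,1]],
  ],
  squeeze=30,
)

```text
clock: 1.82
position: [0.4294, 0.1665, 0.2482]
ee_rot: [0.002, 1.0, 0.0, -0.0]
ft_force: [-1.1, 0.7, 0.1]
grip_width: 1.004
grasp_force: 0.0
```

```bash
cat >> h.py <<'E'
def goto(o,xyz):
    "remaining tool-frame shift in units, and yaw error rad of tool x from world -x"
    M=R.from_quat(o["ee_rot"]).as_matrix(); d=M.T@(np.array(xyz)-o["position"])
    Rt=np.array([[-1,0,0],[0,1,0],[0,0,-1.]]); return (d/.2).round(4),(R.from_matrix(M.T@Rt).as_rotvec()/1.5).round(4)
E
python3 - <<'E'
from h import *
o=get_obs(); print(np.round(o["position"],4),o["clock"],goto(o,(.430,.169,.022)))
K,T=cam_pose("wrist",o); im=optics.camera("wrist"); cv2.imwrite("pics/w1.png",im[:,:,::-1])
h,s,v=cv2.split(hsv(im))
for c in blobs(((h<8)|(h>172))&(s>150)&(v>80)): print(c.mean(0),circ(c,.036,K,T),c.min(0),c.max(0))
E
```

```text
[0.4294 0.1665 0.2482] 1.8167 (array([-0.0029,  0.0126,  1.131 ]), array([ 0.0001, -0.0001, -0.003 ]))
[317.49038462 195.39423077] (np.float64(0.4297033649986936), np.float64(0.16785316579823573), np.float64(0.03187358526937232)) [299 177] [336 213]
```

View pics/w1.png

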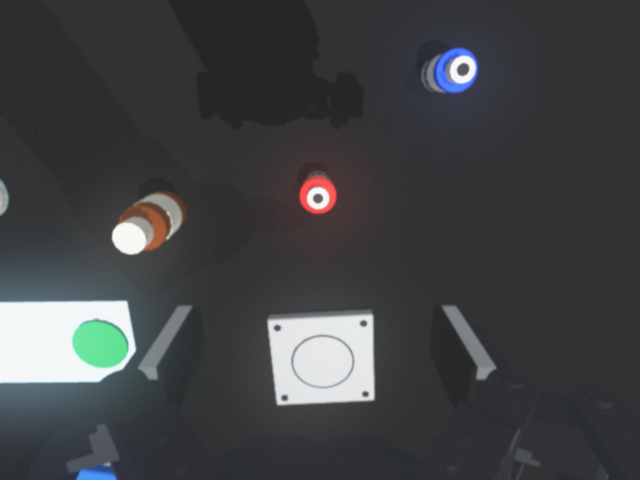

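The wrist view shows the red collar at (317,195), midway between the fingers. It places the objective within 1 mm of the top view. I'll descend and grip.

Request:
send_rows(
  plan=[
    [[0,0,-0.003,-0.003,0.0075,0.08,1],[0,0,0,0,0,0.12,1],[0,0,0,0,0,0.12,1],[0,0,0,0,0,0.12,1],[0,0,0,0,0,0.12,1],[0,0,0,0,0,0.12,1],[0,0,0,0,0,0.12,1],[0,0,0,0,0,0.12,1],[0,0,0,0,0,0.1,1],[0,0,0,0,0,0.06,1],[0,0,0,0,0,0.04,1],[0,0,0,0,0,0,1],[0,0,0,0,0,0,0],[0,0,0,0,0,0,0],[0,0,0,0,0,0,0],[0,0,0,0,0,0,0],[0,0,0,0,0,0,0],[0,0,0,0,0,0,0],[0,0,0,0,0,0,0],[0,0,0,0,0,0,0]],
  ],
  squeeze=30,
)

```text
clock: 3.53
position: [0.4299, 0.1697, 0.025]
ee_rot: [-0.002, 1.0, 0.0, 0.0]
ft_force: [-1.2, -0.1, 6.4]
grip_width: 0.338
grasp_force: 29.2
```

```bash
python3 - <<'E'
from h import *
# cross-check from the earlier wrist picture (pose at that time)
K,_=cam_pose("wrist"); o=dict(position=np.array([.4294,.1665,.2482]),ee_rot=np.array([.002,1,0,0]));_,T=cam_pose("wrist",o)
im=cv2.imread("pics/w1.png")[:,:,::-1].copy();h,s,v=cv2.split(hsv(im))
def rep(n,m,z,b,amin=60):
    q=np.zeros(m.shape,bool);q[b[1]:b[3],b[0]:b[2]]=1
    for c in blobs(m&q,amin): print(n,c.mean(0).round(1),np.round(circ(c,z,K,T),4))
rep("blue",(h>100)&(h<130)&(s>150)&(v>80),.048,(420,40,490,100))
rep("cap",(s<40)&(v>200),.08,(100,210,150,260))
rep("green",(h>50)&(h<85)&(s>100)&(v>100),.007,(60,310,140,380))
rep("ring",(v<140),.012,(285,325,362,392),200)
o=get_obs();print(np.round(o["position"],4),o["ft_force"],o["grip_width"],o["grasp_force"],goto(o,(.6015,-.0675,.15)))
E
```

```text
blue [455.9  69.8] [0.3298 0.2731 0.0319]
cap [128.9 238. ] [0.4524 0.0204 0.0253]
green [ 99.8 343.7] [ 0.5992 -0.0659  0.0573]
[0.4299 0.1697 0.025 ] [-1.19992192 -0.06609418  6.37177856] 0.33838293328731495 29.168424010276794 (array([-0.8543, -1.1886, -0.6253]), array([0.0005, 0.0005, 0.0024]))
```

Request:
send_rows(
  plan=[
    [[0,0,0,0,0,-0.05,0],[0,0,0,0,0,-0.1,0],[0,0,0,0,0,-0.15,0],[0,0,0,0,0,-0.15,0],[0,0,0,-0.03,-0.045,-0.1,0],[0,0,0,-0.06,-0.08,0,0],[0,0,0,-0.09,-0.12,0,0],[0,0,0,-0.1,-0.14,0,0],[0,0,0,-0.1,-0.14,0,0],[0,0,0,-0.1,-0.14,0,0],[0,0,0,-0.1,-0.14,0,0],[0,0,0,-0.1,-0.14,0,0],[0,0,0,-0.09,-0.12,0,0],[0,0,0,-0.05,-0.08,0,0],[0,0,0,-0.03,-0.04,0,0],[0,0,0,0,0,0,0],[0,0,0,0,0,0,0]],
  ],
)

```text
clock: 4.95
position: [0.6, -0.0663, 0.1344]
ee_rot: [-0.002, 1.0, 0.0, -0.0]
ft_force: [-0.6, 1.1, -1.1]
grip_width: 0.338
grasp_force: 29.9
```

```bash
python3 - <<'E'
from h import *
o=get_obs();K,T=cam_pose("wrist",o); im=optics.camera("wrist"); cv2.imwrite("pics/w2.png",im[:,:,::-1]);h,s,v=cv2.split(hsv(im))
for c in blobs((h>50)&(h<85)&(s>100)&(v>100)): print("green",c.mean(0),circ(c,.007,K,T),c.min(0),c.max(0))
print(np.round(o["position"],4),o["ft_force"],o["grip_width"],o["grasp_force"],goto(o,(.600,-.067,.032)))
E
```

```text
green [313.20083682 224.74058577] (np.float64(0.6003396388076307), np.float64(-0.06796717772949784), np.float64(0.05740535021306389)) [270 183] [356 267]
[ 0.6    -0.0663  0.1344] [-0.63585932  1.12862396 -1.05310478] 0.33757481707747977 29.856197834014893 (array([-2.000e-04, -3.700e-03,  5.118e-01]), array([ 0.0003, -0.0004,  0.0024]))
```

View pics/w2.png

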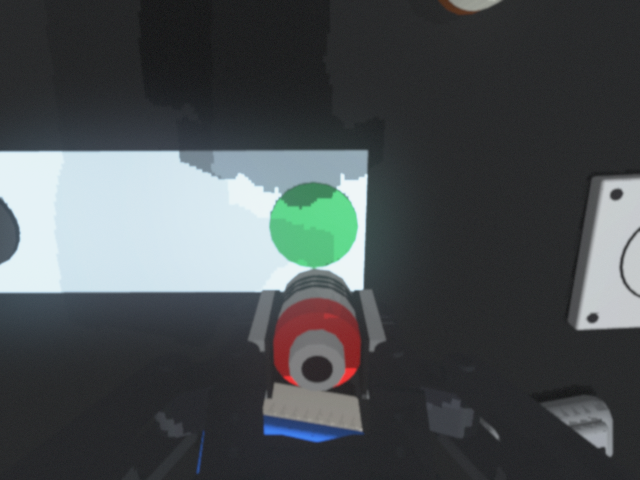

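The wrist view shows the red objective held upright and the green pad fully visible at (313,225), world (0.600, -0.068). I'll lower it there.

Request:
send_rows(
  plan=[
    [[0,0,0,0,-0.0085,0.06,0],[0,0,0,0,0,0.1,0],[0,0,0,0,0,0.1,0],[0,0,0,0,0,0.1,0],[0,0,0,0,0,0.07,0],[0,0,0,0,0,0.04,0],[0,0,0,0,0,0.02,0],[0,0,0,0,0,0.02,0],[0,0,0,0,0,0,0],[0,0,0,0,0,0,0]],
  ],
)

```text
clock: 5.83
position: [0.6009, -0.0686, 0.033]
ee_rot: [-0.002, 1.0, 0.0, 0.001]
ft_force: [0.3, -0.1, -1.3]
grip_width: 0.34
grasp_force: 30.0
```

Request:
send_rows(
  plan=[
    [[0,0,0,0,0,0,0.5],[0,0,0,0,0,0,0.7],[0,0,0,0,0,0,1],[0,0,0,0,0,0,1],[0,0,0,0,0,0,1],[0,0,0,0,0,0,1],[0,0,0,0,0,-0.05,1],[0,0,0,0,0,-0.1,1],[0,0,0,0,0,-0.15,1],[0,0,0,0,0,-0.15,1],[0,0,0,0,0,-0.15,1],[0,0,0,0,0,-0.1,1],[0,0,0,0,0,0,1]],
  ],
)

```text
clock: 6.92
position: [0.6026, -0.0692, 0.178]
ee_rot: [-0.002, 1.0, 0.0, 0.004]
ft_force: [0.3, 0.2, 0.1]
grip_width: 0.999
grasp_force: 0.0
```

```bash
python3 - <<'E'
from h import *
o=get_obs();K,T=cam_pose("wrist",o); im=optics.camera("wrist"); cv2.imwrite("pics/w3.png",im[:,:,::-1]);h,s,v=cv2.split(hsv(im))
for c in blobs((h>50)&(h<85)&(s>100)&(v>100)): print("green",c.mean(0),circ(c,.007,K,T),c.min(0),c.max(0))
for c in blobs(((h<8)|(h>172))&(s>150)&(v>80)): print("red",c.mean(0),circ(c,.043,K,T),c.min(0),c.max(0))
print(np.round(o["position"],4),goto(o,(.330,.274,.15)))
E
```

```text
green [316.55       198.96666667] (np.float64(0.6005424690120292), np.float64(-0.06780900742398221), np.float64(0.050529414598034936)) [280 166] [355 234]
red [317.35748792 217.64251208] (np.float64(0.6005025847108751), np.float64(-0.06792671420917135), np.float64(0.026200760885679027)) [297 196] [338 237]
[ 0.6026 -0.0692  0.178 ] (array([1.3585, 1.7204, 0.1303]), array([0.0003, 0.0051, 0.0021]))
```

Red is centred on the green pad to within about 0.2 mm. Next is the blue objective.

Request:
send_rows(
  plan=[
    [[0,0.005,0.002,0.03,0.04,-0.02,1],[0,0,0,0.06,0.07,-0.02,1],[0,0,0,0.09,0.11,-0.02,1],[0,0,0,0.1,0.125,-0.02,1],[0,0,0,0.1,0.125,-0.02,1],[0,0,0,0.1,0.125,0,1],[0,0,0,0.1,0.125,0,1],[0,0,0,0.1,0.125,0,1],[0,0,0,0.1,0.125,0,1],[0,0,0,0.1,0.125,0,1],[0,0,0,0.1,0.125,0,1],[0,0,0,0.1,0.125,0,1],[0,0,0,0.1,0.125,0,1],[0,0,0,0.1,0.125,0,1],[0,0,0,0.09,0.12,0,1],[0,0,0,0.06,0.08,0,1],[0,0,0,0.03,0.05,0,1],[0,0,0,0,0,0,1],[0,0,0,0,0,0,1]],
  ],
)

```text
clock: 8.55
position: [0.3082, 0.2995, 0.194]
ee_rot: [-0.001, 1.0, -0.001, -0.004]
ft_force: [0.6, 0.2, -1.0]
grip_width: 0.998
grasp_force: 0.0
```

```bash
python3 - <<'E'
from h import *
o=get_obs();K,T=cam_pose("wrist",o); im=optics.camera("wrist"); cv2.imwrite("pics/w4.png",im[:,:,::-1]);h,s,v=cv2.split(hsv(im))
for c in blobs((h>100)&(h<130)&(s>150)&(v>80)): print("blue",c.mean(0),circ(c,.048,K,T),c.min(0),c.max(0))
print(np.round(o["position"],4),goto(o,(.330,.2735,.030)))
E
```

```text
[0.3082 0.2995 0.194 ] (array([-0.1155, -0.1291,  0.8191]), array([-0.0009, -0.0053,  0.0008]))
```

Request:
send_rows(
  plan=[
    [[0,-0.005,0,-0.03,-0.03,0,1],[0,0,0,-0.055,-0.07,0,1],[0,0,0,-0.03,-0.03,0,1],[0,0,0,0,0,0,1],[0,0,0,0,0,0,1]],
  ],
)

```text
clock: 9.02
position: [0.3318, 0.2735, 0.1944]
ee_rot: [0.001, 1.0, 0.0, 0.0]
ft_force: [-0.3, 0.1, 0.3]
grip_width: 0.996
grasp_force: 0.0
```

```bash
python3 - <<'E'
from h import *
o=get_obs();K,T=cam_pose("wrist",o); im=optics.camera("wrist"); cv2.imwrite("pics/w5.png",im[:,:,::-1]);h,s,v=cv2.split(hsv(im))
for c in blobs((h>100)&(h<130)&(s>130)&(v>60)): print("blue",c.mean(0),circ(c,.048,K,T),c.min(0),c.max(0))
print(np.round(o["position"],4),goto(o,(.330,.2735,.030)))
E
```

```text
[0.3318 0.2735 0.1944] (array([ 9.000e-03, -2.000e-04,  8.221e-01]), array([ 0.0002,  0.    , -0.0011]))
```

View pics/w5.png

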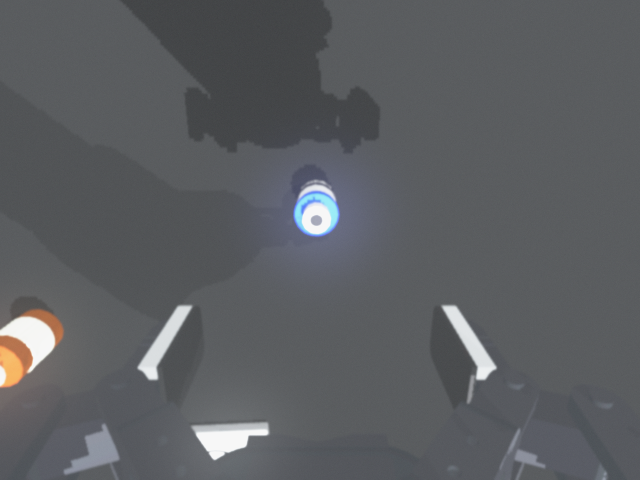

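The picture is brighter this time. The blue objective is at (316,213), in line with the jaws. Descending.

Request:
send_rows(
  plan=[
    [[0,0,0,0.009,0,0.06,1],[0,0,0,0,0,0.1,1],[0,0,0,0,0,0.12,1],[0,0,0,0,0,0.12,1],[0,0,0,0,0,0.12,1],[0,0,0,0,0,0.12,1],[0,0,0,0,0,0.1,1],[0,0,0,0,0,0.06,1],[0,0,0,0,0,0.02,1],[0,0,0,0,0,0,1],[0,0,0,0,0,0,0],[0,0,0,0,0,0,0],[0,0,0,0,0,0,0],[0,0,0,0,0,0,0],[0,0,0,0,0,0,0],[0,0,0,0,0,0,0],[0,0,0,0,0,0,0]],
  ],
)

```text
clock: 10.48
position: [0.3298, 0.2745, 0.031]
ee_rot: [-0.0, 1.0, 0.0, 0.0]
ft_force: [-1.8, -0.6, 6.2]
grip_width: 0.343
grasp_force: 29.2
```

Request:
send_rows(
  plan=[
    [[0,0,0,0,0,-0.05,0],[0,0,0,0,0,-0.1,0],[0,0,0,0,0,-0.15,0],[0,0,0,0,0,-0.15,0],[0,0,0,0,0,-0.15,0],[0,0,0,0,0,-0.1,0],[0,0,0,0,0,0,0],[0,0,0,0,0,0,0]],
  ],
)

```text
clock: 11.15
position: [0.3298, 0.2745, 0.1717]
ee_rot: [-0.0, 1.0, 0.001, 0.001]
ft_force: [-0.5, -0.9, -2.2]
grip_width: 0.343
grasp_force: 29.8
```

```bash
python3 - <<'E'
from h import *
o=get_obs();print(np.round(o["position"],4),goto(o,(.602,-.2975,.15)))
E
```

```text
[0.3298 0.2745 0.1717] (array([-1.3589, -2.8612,  0.1046]), array([0.0014, 0.0011, 0.0004]))
```

Request:
send_rows(
  plan=[
    [[0,0,0,-0.024,-0.05,0,0],[0,0,0,-0.052,-0.11,0,0],[0,0,0,-0.071,-0.15,0,0],[0,0,0,-0.071,-0.15,0,0],[0,0,0,-0.071,-0.15,0,0],[0,0,0,-0.071,-0.15,0,0],[0,0,0,-0.071,-0.15,0,0],[0,0,0,-0.071,-0.15,0,0],[0,0,0,-0.071,-0.15,0,0],[0,0,0,-0.071,-0.15,0,0],[0,0,0,-0.071,-0.15,0,0],[0,0,0,-0.071,-0.15,0,0],[0,0,0,-0.071,-0.15,0,0],[0,0,0,-0.071,-0.15,0,0],[0,0,0,-0.071,-0.15,0,0],[0,0,0,-0.071,-0.15,0,0],[0,0,0,-0.071,-0.15,0,0],[0,0,0,-0.071,-0.15,0,0],[0,0,0,-0.07,-0.14,0,0],[0,0,0,-0.05,-0.1,0,0]],
  ],
)

```text
clock: 12.82
position: [0.595, -0.2893, 0.1685]
ee_rot: [0.001, 1.0, -0.0, -0.002]
ft_force: [-0.3, -0.1, -0.6]
grip_width: 0.34
grasp_force: 29.9
```

Request:
send_rows(
  plan=[
    [[0,0,0,-0.027,-0.06,0.03,0],[0,0,0,0,0,0.05,0],[0,0,0,0,0,0,0],[0,0,0,0,0,0,0]],
  ],
)

```text
clock: 13.15
position: [0.6004, -0.297, 0.1526]
ee_rot: [-0.0, 1.0, 0.001, -0.002]
ft_force: [-0.9, -0.6, 0.1]
grip_width: 0.344
grasp_force: 29.9
```

```bash
python3 - <<'E'
from h import *
o=get_obs();K,T=cam_pose("wrist",o); im=optics.camera("wrist"); cv2.imwrite("pics/w6.png",im[:,:,::-1])
print(np.round(o["position"],4),goto(o,(.602,-.2975,.038)))
v=im.max(2); q=np.zeros(v.shape,bool); q[130:300,230:400]=1
for c in blobs((v<110)&q,1000): print("dark",c.mean(0),circ(c,.007,K,T),c.min(0),c.max(0))
E
```

```text
[ 0.6004 -0.297   0.1526] (array([-0.01  , -0.0033,  0.5732]), array([ 0.0009, -0.0022,  0.0004]))
dark [302.06934673 218.32763819] (np.float64(0.6022344773811128), np.float64(-0.2946427373690354), np.float64(0.12877265646376826)) [230 130] [399 299]
dark [313.70222222 218.63111111] (np.float64(0.6015889145714945), np.float64(-0.2983186437751659), np.float64(0.05708061245103338)) [274 179] [353 258]
```

View pics/w6.png

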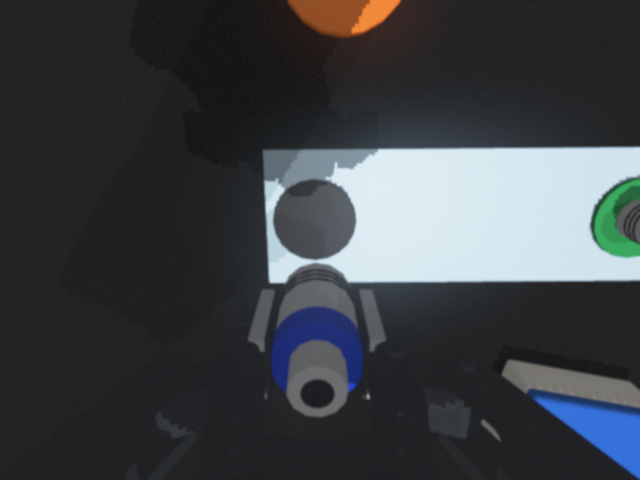

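The wrist view shows the blue objective held upright and the dark pad at (314,219), world (0.6016, -0.298), 230 mm from green as specified. Lowering and releasing.

Request:
send_rows(
  plan=[
    [[0,-0.002,0,-0.006,-0.0065,0.06,0],[0,0,0,0,0,0.1,0],[0,0,0,0,0,0.1,0],[0,0,0,0,0,0.1,0],[0,0,0,0,0,0.1,0],[0,0,0,0,0,0.06,0],[0,0,0,0,0,0.03,0],[0,0,0,0,0,0.02,0],[0,0,0,0,0,0,0],[0,0,0,0,0,0,0]],
  ],
)

```text
clock: 14.03
position: [0.6037, -0.2992, 0.0413]
ee_rot: [-0.0, 1.0, -0.0, 0.002]
ft_force: [-0.4, 0.6, -1.0]
grip_width: 0.34
grasp_force: 29.9
```

Request:
send_rows(
  plan=[
    [[0,0,0,0,0,0,0.5],[0,0,0,0,0,0,0.7],[0,0,0,0,0,0,1],[0,0,0,0,0,0,1],[0,0,0,0,0,0,1],[0,0,0,0,0,0,1],[0,0,0,0,0,-0.05,1],[0,0,0,0,0,-0.1,1],[0,0,0,0,0,-0.15,1],[0,0,0,0,0,-0.15,1],[0,0,0,0,0,-0.15,1],[0,0,0,0,0,-0.1,1],[0,0,0,0,0,0,1]],
  ],
)

```text
clock: 15.12
position: [0.6044, -0.3004, 0.1865]
ee_rot: [-0.0, 1.0, -0.001, 0.005]
ft_force: [-0.1, -1.2, -0.0]
grip_width: 0.997
grasp_force: 0.0
```

```bash
python3 - <<'E'
from h import *
o=get_obs();K,T=cam_pose("wrist",o); im=optics.camera("wrist"); cv2.imwrite("pics/w7.png",im[:,:,::-1]);h,s,v=cv2.split(hsv(im))
for c in blobs((h>100)&(h<130)&(s>130)&(v>60)): print("blue",c.mean(0),circ(c,.055,K,T),c.min(0),c.max(0))
print(np.round(o["position"],4),goto(o,(.453,.020,.20)))
E
```

```text
blue [578.44186047 378.31229236] (np.float64(0.7339580866125228), np.float64(-0.09708319342725324), np.float64(0.07244610590102114)) [509 354] [639 410]
blue [318.85555556 217.49444444] (np.float64(0.6028018585831462), np.float64(-0.2985699732761611), np.float64(0.027112891777899877)) [296 197] [342 239]
[ 0.6044 -0.3004  0.1865] (array([ 0.7556,  1.6022, -0.0798]), array([-0.0018,  0.0068,  0.0002]))
```

Blue stands about 1 mm from the pad centre. Next is the bottle.

Request:
send_rows(
  plan=[
    [[0,0.006,0,0.024,0.05,-0.04,1],[0,0,0,0.047,0.1,-0.04,1],[0,0,0,0.057,0.12,0,1],[0,0,0,0.057,0.12,0,1],[0,0,0,0.057,0.12,0,1],[0,0,0,0.057,0.12,0,1],[0,0,0,0.057,0.12,0,1],[0,0,0,0.057,0.12,0,1],[0,0,0,0.057,0.12,0,1],[0,0,0,0.057,0.12,0,1],[0,0,0,0.057,0.12,0,1],[0,0,0,0.057,0.12,0,1],[0,0,0,0.057,0.12,0,1],[0,0,0,0.038,0.08,0,1],[0,0,0,0.02,0.05,0,1],[0,0,0,0,0,0,1],[0,0,0,0,0,0,1]],
  ],
)

```text
clock: 16.58
position: [0.4508, 0.0212, 0.1969]
ee_rot: [-0.001, 1.0, -0.0, -0.003]
ft_force: [0.4, -0.4, -0.5]
grip_width: 1.002
grasp_force: 0.0
```

```bash
python3 - <<'E'
from h import *
o=get_obs();K,T=cam_pose("wrist",o); im=optics.camera("wrist"); cv2.imwrite("pics/w8.png",im[:,:,::-1]);h,s,v=cv2.split(hsv(im))
q=np.zeros(v.shape,bool); q[150:330,220:420]=1
for c in blobs((s<60)&(v>170)&q): print("cap",c.mean(0),circ(c,.08,K,T),c.min(0),c.max(0))
print(np.round(o["position"],4),goto(o,(.453,.020,.035)))
E
```

```text
cap [238.38181818 318.97272727] (np.float64(0.514490582348029), np.float64(-0.03220638618525634), np.float64(0.023154112522028363)) [220 309] [257 329]
cap [313.2962963  233.62037037] (np.float64(0.4522126788309061), np.float64(0.01944074516426239), np.float64(0.025125362610791232)) [293 215] [333 252]
[0.4508 0.0212 0.1969] (array([-0.0168, -0.0057,  0.8096]), array([-0.0002, -0.0046,  0.0016]))
```

Request:
send_rows(
  plan=[
    [[0,-0.0045,0.0015,-0.008,-0.0075,0.05,1],[0,0,0,0,0,0.1,1],[0,0,0,0,0,0.12,1],[0,0,0,0,0,0.12,1],[0,0,0,0,0,0.12,1],[0,0,0,0,0,0.12,1],[0,0,0,0,0,0.1,1],[0,0,0,0,0,0.06,1],[0,0,0,0,0,0.02,1],[0,0,0,0,0,0,1],[0,0,0,0,0,0,0],[0,0,0,0,0,0,0],[0,0,0,0,0,0,0],[0,0,0,0,0,0,0],[0,0,0,0,0,0,0],[0,0,0,0,0,0,0],[0,0,0,0,0,0,0]],
  ],
)

```text
clock: 18.05
position: [0.4535, 0.0196, 0.036]
ee_rot: [0.001, 1.0, 0.0, 0.001]
ft_force: [-2.3, -0.6, 5.4]
grip_width: 0.459
grasp_force: 29.5
```

Request:
send_rows(
  plan=[
    [[0,0,0,0,0,-0.05,0],[0,0,0,0,0,-0.1,0],[0,0,0,0,0,-0.15,0],[0,0,0,0,0,-0.15,0],[0,0,0,0,0,-0.1,0],[0,0,0,0,0,-0.05,0],[0,0,0,0,0,0,0],[0,0,0,0,0,0,0]],
  ],
)

```text
clock: 18.72
position: [0.4527, 0.0196, 0.155]
ee_rot: [0.001, 1.0, 0.0, 0.0]
ft_force: [0.0, -0.1, -1.6]
grip_width: 0.458
grasp_force: 30.8
```

```bash
python3 - <<'E'
from h import *
o=get_obs();print(np.round(o["position"],4),goto(o,(.601,-.183,.15)))
E
```

```text
[0.4527 0.0196 0.155 ] (array([-0.7429, -1.0119,  0.0249]), array([ 0.0004,  0.0006, -0.0009]))
```

Request:
send_rows(
  plan=[
    [[0,0,0,-0.037,-0.05,0,0],[0,0,0,-0.066,-0.09,0,0],[0,0,0,-0.077,-0.105,0,0],[0,0,0,-0.077,-0.105,0,0],[0,0,0,-0.077,-0.105,0,0],[0,0,0,-0.077,-0.105,0,0],[0,0,0,-0.077,-0.105,0,0],[0,0,0,-0.077,-0.105,0,0],[0,0,0,-0.077,-0.105,0,0],[0,0,0,-0.066,-0.09,0,0],[0,0,0,-0.037,-0.05,0,0],[0,0,0,0,0,0,0],[0,0,0,0,0,0,0]],
  ],
)

```text
clock: 19.8
position: [0.6005, -0.1842, 0.1531]
ee_rot: [0.002, 1.0, -0.0, -0.001]
ft_force: [0.4, 1.1, -1.0]
grip_width: 0.458
grasp_force: 30.7
```

```bash
python3 - <<'E'
from h import *
o=get_obs();K,T=cam_pose("wrist",o); im=optics.camera("wrist"); cv2.imwrite("pics/w9.png",im[:,:,::-1])
print(np.round(o["position"],4),goto(o,(.601,-.183,.0385)))
E
```

```text
[ 0.6005 -0.1842  0.1531] (array([-0.0039,  0.0063,  0.5731]), array([-0.0002, -0.0018, -0.002 ]))
```

View pics/w9.png

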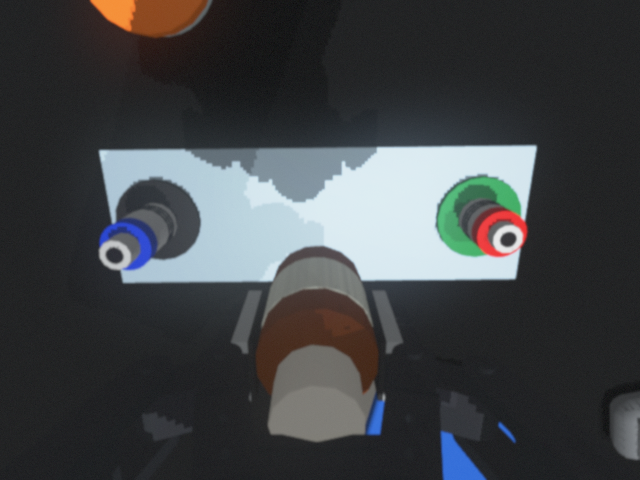

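The bottle is held upright between the two pads at (158,218) and (478,216). Both objectives are standing. Lowering.

Request:
send_rows(
  plan=[
    [[0,-0.001,-0.002,-0.001,0.006,0.06,0],[0,0,0,0,0,0.1,0],[0,0,0,0,0,0.1,0],[0,0,0,0,0,0.1,0],[0,0,0,0,0,0.1,0],[0,0,0,0,0,0.06,0],[0,0,0,0,0,0.03,0],[0,0,0,0,0,0.02,0],[0,0,0,0,0,0,0],[0,0,0,0,0,0,0],[0,0,0,0,0,0,0]],
  ],
)

```text
clock: 20.77
position: [0.6027, -0.1828, 0.0424]
ee_rot: [-0.001, 1.0, -0.0, 0.002]
ft_force: [0.7, 1.0, -1.0]
grip_width: 0.454
grasp_force: 30.7
```

Request:
send_rows(
  plan=[
    [[0,0.002,0,0.007,0,0.01,0],[0,0,0,0,0,0.008,0],[0,0,0,0,0,0,0],[0,0,0,0,0,0,0]],
  ],
)

```text
clock: 21.1
position: [0.6009, -0.1827, 0.0382]
ee_rot: [-0.001, 1.0, 0.0, -0.0]
ft_force: [-1.5, 0.5, 3.3]
grip_width: 0.461
grasp_force: 31.1
```

Request:
send_rows(
  plan=[
    [[0,0,0,0,0,0,0.6],[0,0,0,0,0,0,0.8],[0,0,0,0,0,0,1],[0,0,0,0,0,0,1],[0,0,0,0,0,0,1],[0,0,0,0,0,0,1],[0,0,0,0,0,-0.05,1],[0,0,0,0,0,-0.1,1],[0,0,0,0,0,-0.15,1],[0,0,0,0,0,-0.15,1],[0,0,0,0,0,-0.15,1],[0,0,0,0,0,-0.15,1],[0,0,0,0,0,-0.1,1],[0,0,0,0,0,0,1],[0,0,0,0,0,0,1]],
  ],
)

```text
clock: 22.35
position: [0.6012, -0.1829, 0.2095]
ee_rot: [-0.001, 1.0, -0.0, 0.001]
ft_force: [-0.4, 0.5, -0.2]
grip_width: 1.004
grasp_force: 0.0
```

```bash
python3 - <<'E'
from h import *
o=get_obs();K,T=cam_pose("wrist",o); im=optics.camera("wrist"); cv2.imwrite("pics/w10.png",im[:,:,::-1]);h,s,v=cv2.split(hsv(im))
for c in blobs((h<12)&(s>120)&(v>40),300): print("amber",c.mean(0),circ(c,.056,K,T),c.min(0),c.max(0))
print(np.round(o["position"],4),goto(o,(.4345,-.1559,.2)))
E
```

```text
amber [175.73030303  20.17272727] (np.float64(0.4685927711907438), np.float64(-0.2690445624656593), np.float64(0.04700668767241526)) [122   0] [230  50]
[ 0.6012 -0.1829  0.2095] (array([0.8337, 0.136 , 0.0456]), array([-0.0001,  0.0013,  0.0009]))
```

View pics/w10.png

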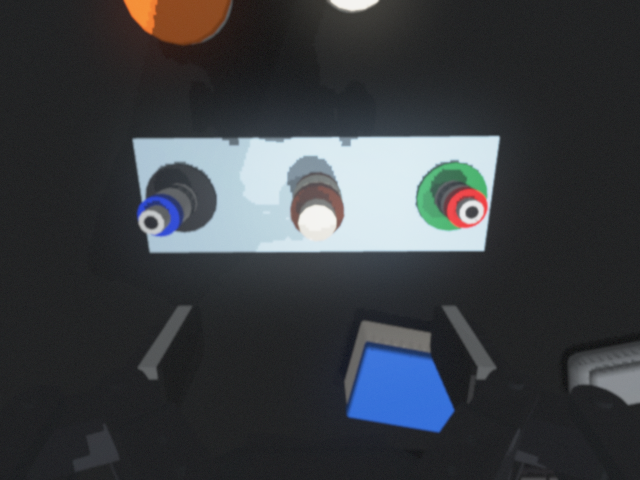

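The bottle stands upright with its cap at (317,221), in line with both objectives. Next is the white dish.

Request:
send_rows(
  plan=[
    [[0,0.001,0,0.04,0.012,0,1],[0,0,0,0.08,0.012,0,1],[0,0,0,0.085,0.0125,0,1],[0,0,0,0.085,0.0125,0,1],[0,0,0,0.085,0.0125,0,1],[0,0,0,0.085,0.0125,0,1],[0,0,0,0.085,0.0125,0,1],[0,0,0,0.085,0.0125,0,1],[0,0,0,0.085,0.0125,0,1],[0,0,0,0.08,0.0125,0,1],[0,0,0,0.04,0.012,0,1],[0,0,0,0,0,0,1],[0,0,0,0,0,0,1]],
  ],
)

```text
clock: 23.48
position: [0.4332, -0.1552, 0.2076]
ee_rot: [-0.001, 1.0, 0.0, -0.001]
ft_force: [0.0, -0.9, -0.6]
grip_width: 1.0
grasp_force: 0.0
```

```bash
python3 - <<'E'
from h import *
o=get_obs();K,T=cam_pose("wrist",o); im=optics.camera("wrist"); cv2.imwrite("pics/w11.png",im[:,:,::-1]);h,s,v=cv2.split(hsv(im))
q=np.zeros(v.shape,bool); q[80:300,200:430]=1
for c in blobs((s<60)&(v>170)&q,300): print("lid",c.mean(0),circ(c,.016,K,T),c.min(0),c.max(0))
print(np.round(o["position"],4),goto(o,(.4345,-.156,.024)))
E
```

```text
lid [314.03723404 201.09574468] (np.float64(0.4334202545713904), np.float64(-0.1564991382857533), np.float64(0.05502234108078931)) [280 168] [348 234]
[ 0.4332 -0.1552  0.2076] (array([-0.0088, -0.0048,  0.9178]), array([ 0.0006, -0.0018,  0.0014]))
```

Request:
send_rows(
  plan=[
    [[0,-0.0015,0.001,-0.004,-0.005,0.06,1],[0,0,0,0,0,0.12,1],[0,0,0,0,0,0.14,1],[0,0,0,0,0,0.14,1],[0,0,0,0,0,0.14,1],[0,0,0,0,0,0.12,1],[0,0,0,0,0,0.1,1],[0,0,0,0,0,0.06,1],[0,0,0,0,0,0.05,1],[0,0,0,0,0,0.025,1],[0,0,0,0,0,0,1],[0,0,0,0,0,0,1]],
  ],
)

```text
clock: 24.53
position: [0.4348, -0.1569, 0.0174]
ee_rot: [0.0, 1.0, -0.0, 0.0]
ft_force: [0.0, 0.1, 1.0]
grip_width: 1.001
grasp_force: 0.0
```

Request:
send_rows(
  plan=[
    [[0,0,0,0,0,0,0.5],[0,0,0,0,0,0,0.5],[0,0,0,0,0,0,0.5],[0,0,0,0,0,0,0.5],[0,0,0,0,0,0,0.5],[0,0,0,0,0,0,0.5]],
  ],
)

```text
clock: 25.03
position: [0.4351, -0.1566, 0.018]
ee_rot: [-0.0, 1.0, 0.0, 0.001]
ft_force: [-2.0, 1.2, 8.4]
grip_width: 0.64
grasp_force: 29.8
```

Request:
send_rows(
  plan=[
    [[0,0,0,0,0,-0.05,0.5],[0,0,0,0,0,-0.1,0.5],[0,0,0,0,0,-0.15,0.5],[0,0,0,0,0,-0.15,0.5],[0,0,0,0,0,-0.15,0.5],[0,0,0,0,0,-0.1,0.5],[0,0,0,0,0,0,0.5],[0,0,0,0,0,0,0.5]],
  ],
)

```text
clock: 25.7
position: [0.4352, -0.1566, 0.1584]
ee_rot: [-0.0, 1.0, 0.0, 0.002]
ft_force: [0.3, 1.0, -1.1]
grip_width: 0.637
grasp_force: 32.1
```

```bash
python3 - <<'E'
from h import *
o=get_obs();print(np.round(o["position"],4),goto(o,(.62,.1735,.15)))
E
```

```text
[ 0.4352 -0.1566  0.1584] (array([-0.9241,  1.6506,  0.0464]), array([0.0006, 0.0021, 0.    ]))
```

Request:
send_rows(
  plan=[
    [[0,0.002,0,-0.028,0.05,0,0.5],[0,0,0,-0.056,0.1,0,0.5],[0,0,0,-0.0615,0.11,0,0.5],[0,0,0,-0.0615,0.11,0,0.5],[0,0,0,-0.0615,0.11,0,0.5],[0,0,0,-0.0615,0.11,0,0.5],[0,0,0,-0.0615,0.11,0,0.5],[0,0,0,-0.0615,0.11,0,0.5],[0,0,0,-0.0615,0.11,0,0.5],[0,0,0,-0.0615,0.11,0,0.5],[0,0,0,-0.0615,0.11,0,0.5],[0,0,0,-0.0615,0.11,0,0.5],[0,0,0,-0.0615,0.11,0,0.5],[0,0,0,-0.0615,0.11,0,0.5],[0,0,0,-0.056,0.1,0,0.5],[0,0,0,-0.034,0.06,0,0.5],[0,0,0,-0.012,0.02,0,0.5],[0,0,0,0,0,0,0.5],[0,0,0,0,0,0,0.5]],
  ],
)

```text
clock: 27.28
position: [0.6187, 0.1725, 0.1554]
ee_rot: [0.0, 1.0, -0.001, -0.002]
ft_force: [0.5, -0.8, -0.9]
grip_width: 0.64
grasp_force: 32.1
```

```bash
python3 - <<'E'
from h import *
o=get_obs();K,T=cam_pose("wrist",o); im=optics.camera("wrist"); cv2.imwrite("pics/w12.png",im[:,:,::-1]);h,s,v=cv2.split(hsv(im))
print(np.round(o["position"],4),goto(o,(.6203,.1736,.031)))
bb=cv2.adaptiveThreshold(cv2.cvtColor(im,cv2.COLOR_RGB2GRAY),255,0,1,21,8)
for c in blobs(bb,50):
    a=circ(c,.012,K,T); print(c.mean(0).round(1),np.round(a,4),c.min(0),c.max(0)) if .04<a[2]<.09 else 0
E
```

```text
[0.6187 0.1725 0.1554] (array([-0.0109,  0.0061,  0.6221]), array([-0.0009, -0.0032, -0.0005]))
[ 11.8 197.5] [ 0.5989 -0.0563  0.0492] [  0 161] [ 22 230]
```

View pics/w12.png

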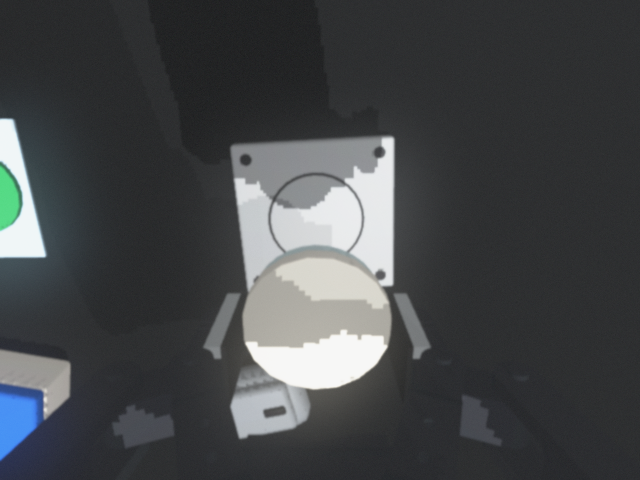

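The wrist view shows the white dish level in the jaws and the ring arc on the plate around (316,218). I'll fit both.

```bash
python3 - <<'E'
from h import *
im=cv2.imread("pics/w12.png")[:,:,::-1].copy(); o=dict(position=np.array([.6187,.1725,.1554]),ee_rot=R.from_rotvec([0,0,0]).as_quat())
o["ee_rot"]=get_obs()["ee_rot"];K,T=cam_pose("wrist",o)
g=cv2.cvtColor(im,cv2.COLOR_RGB2GRAY); b=cv2.morphologyEx(g,cv2.MORPH_BLACKHAT,np.ones((9,9)))
ys,xs=np.nonzero(b>35); k=(ys>168)&(ys<240)&(xs>262)&(xs<370)&(abs(np.hypot(xs-316,ys-218)-46)<7)
p=np.c_[xs,ys][k]; print(k.sum(),"ring",np.round(circ(p,.012,K,T),4))
h,s,v=cv2.split(hsv(im)); q=np.zeros(v.shape,bool); q[244:395,240:396]=1
lid=[c for c in blobs((v>120)&q,3000)][0]; lid=lid[(lid[:,1]>300)]
print("lid",np.round(circ(lid,.1554+.0005,K,T),4), lid.min(0),lid.max(0))
E
```

```text
574 ring [0.6191 0.1723 0.0657]
lid [0.6203 0.17   0.0538] [240 301] [390 394]
```

Request:
send_rows(
  plan=[
    [[0,-0.003,0,-0.004,0,0.06,0.5],[0,0,0,0,0,0.1,0.5],[0,0,0,0,0,0.12,0.5],[0,0,0,0,0,0.12,0.5],[0,0,0,0,0,0.1,0.5],[0,0,0,0,0,0.06,0.5],[0,0,0,0,0,0.03,0.5],[0,0,0,0,0,0.01,0.5],[0,0,0,0,0,0,0.5],[0,0,0,0,0,0,0.5],[0,0,0,0,0,0,0.5]],
  ],
)

```text
clock: 28.25
position: [0.621, 0.1735, 0.0379]
ee_rot: [0.0, 1.0, 0.0, 0.002]
ft_force: [-0.2, 0.6, -0.7]
grip_width: 0.638
grasp_force: 32.1
```

Request:
send_rows(
  plan=[
    [[0,0.002,0,0.006,-0.005,0.012,0.5],[0,0,0,0,0,0.012,0.5],[0,0,0,0,0,0.01,0.5],[0,0,0,0,0,0,0.5],[0,0,0,0,0,0,0.5]],
  ],
)

```text
clock: 28.67
position: [0.6191, 0.1723, 0.0302]
ee_rot: [0.0, 1.0, 0.0, -0.001]
ft_force: [-2.2, -0.3, 4.9]
grip_width: 0.639
grasp_force: 32.5
```

Contact is light. Releasing and rising.

Request:
send_rows(
  plan=[
    [[0,0,0,0,0,0,0.75],[0,0,0,0,0,0,0.9],[0,0,0,0,0,0,1],[0,0,0,0,0,0,1],[0,0,0,0,0,0,1],[0,0,0,0,0,0,1],[0,0,0,0,0,-0.05,1],[0,0,0,0,0,-0.1,1],[0,0,0,0,0,-0.15,1],[0,0,0,0,0,-0.15,1],[0,0,0,0,0,-0.15,1],[0,0,0,0,0,-0.15,1],[0,0,0,0,0,-0.1,1],[0,0,0,0,0,0,1],[0,0,0,0,0,0,1]],
  ],
)

```text
clock: 29.92
position: [0.6199, 0.1724, 0.2017]
ee_rot: [0.0, 1.0, 0.001, 0.001]
ft_force: [0.4, 0.2, -0.4]
grip_width: 1.0
grasp_force: 0.0
```

```bash
cat >> h.py <<'E'
def plate(im,K,T):
    g=cv2.cvtColor(im,cv2.COLOR_RGB2GRAY); b=cv2.morphologyEx(g,cv2.MORPH_BLACKHAT,np.ones((7,7)))
    ys,xs=np.nonzero(b>12); p=np.c_[xs,ys]; w=cast(p,.012,K,T)[:,:2]
    r=np.hypot(*(w-[.6193,.1725]).T); p=p[abs(r-.0338)<.003]; return np.round(circ(p,.012,K,T),4),len(p)
E
python3 - <<'E'
from h import *
o=get_obs();K,T=cam_pose("wrist",o); im=optics.camera("wrist"); cv2.imwrite("pics/w13.png",im[:,:,::-1]);h,s,v=cv2.split(hsv(im))
print("ring",plate(im,K,T)); print(np.round(o["position"],4),goto(o,(.3383,-.2863,.2)))
cv2.imwrite("pics/c13.png",cv2.resize(im[130:300,220:420],(600,510))[:,:,::-1])
E
```

```text
ring (array([0.6197, 0.1725, 0.0658]), 848)
[0.6199 0.1724 0.2017] (array([ 1.4075, -2.2937,  0.0036]), array([ 0.0009,  0.0008, -0.0002]))
```

View pics/c13.png

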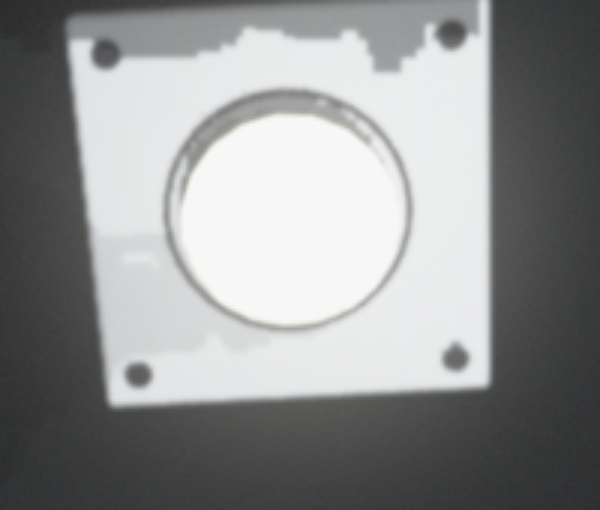

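The dish sits inside the ring: lid centre at crop (292,219), ring centre at (288,208), with the difference mostly height parallax. Next is the orange dish.

Request:
send_rows(
  plan=[
    [[0,0,0,0.03,-0.05,0,1],[0,0,0,0.061,-0.1,0,1],[0,0,0,0.092,-0.15,0,1],[0,0,0,0.092,-0.15,0,1],[0,0,0,0.092,-0.15,0,1],[0,0,0,0.092,-0.15,0,1],[0,0,0,0.092,-0.15,0,1],[0,0,0,0.092,-0.15,0,1],[0,0,0,0.092,-0.15,0,1],[0,0,0,0.092,-0.15,0,1],[0,0,0,0.092,-0.15,0,1],[0,0,0,0.092,-0.15,0,1],[0,0,0,0.092,-0.15,0,1],[0,0,0,0.092,-0.15,0,1],[0,0,0,0.092,-0.15,0,1],[0,0,0,0.061,-0.1,0,1],[0,0,0,0.037,-0.06,0,1],[0,0,0,0.0215,-0.035,0,1],[0,0,0,0,0,0,1],[0,0,0,0,0,0,1]],
  ],
)

```text
clock: 31.63
position: [0.3378, -0.2859, 0.1996]
ee_rot: [-0.0, 1.0, 0.0, -0.001]
ft_force: [0.2, 0.5, 0.6]
grip_width: 0.997
grasp_force: 0.0
```

```bash
python3 - <<'E'
from h import *
K,T=cam_pose("wrist",dict(position=np.array([.6199,.1724,.2017]),ee_rot=np.array([0,1,.001,.001])))
im=cv2.imread("pics/w13.png")[:,:,::-1].copy();g=im.min(2); q=np.zeros(g.shape,bool); q[160:242,270:362]=1
g2=cv2.cvtColor(im,cv2.COLOR_RGB2GRAY)
for c in blobs((g>238)&q,300): print("white lid",c.mean(0),np.round(circ(c,.028,K,T),4))
o=get_obs();K,T=cam_pose("wrist",o); im=optics.camera("wrist"); cv2.imwrite("pics/w14.png",im[:,:,::-1]);h,s,v=cv2.split(hsv(im))
for c in blobs((h>5)&(h<25)&(s>150)&(v>100),300): print("orange",c.mean(0),np.round(circ(c,.016,K,T),4),c.min(0),c.max(0))
print(np.round(o["position"],4),goto(o,(.3383,-.2863,.0165)))
E
```

```text
white lid [316.70854271 203.01507538] [0.6176 0.1734 0.0546]
orange [319.31007752 321.25193798] [ 0.4475 -0.2813  0.0801] [277 283] [366 363]
orange [312.07594937 199.92827004] [ 0.3368 -0.2875  0.0587] [278 165] [350 240]
orange [202.14084507 205.52816901] [ 0.3392 -0.3766  0.0409] [177 180] [228 230]
[ 0.3378 -0.2859  0.1996] (array([-0.0047, -0.0024,  0.9155]), array([ 0.0005, -0.0015,  0.0001]))
```

The wrist view agrees with the top view: the middle orange dish is at (312,200), about 56 mm; the small one is at (202,206) and the large one at (319,321). The finger clearance to the small one is about 12 mm. Descending on the middle one.

Request:
send_rows(
  plan=[
    [[0,-0.001,0,0.001,-0.006,0.06,1],[0,0,0,0,0,0.12,1],[0,0,0,0,0,0.14,1],[0,0,0,0,0,0.14,1],[0,0,0,0,0,0.13,1],[0,0,0,0,0,0.12,1],[0,0,0,0,0,0.08,1],[0,0,0,0,0,0.06,1],[0,0,0,0,0,0.04,1],[0,0,0,0,0,0.02,1],[0,0,0,0,0,0,1],[0,0,0,0,0,0,1]],
  ],
)

```text
clock: 32.68
position: [0.3382, -0.2877, 0.0185]
ee_rot: [-0.0, 1.0, 0.0, 0.0]
ft_force: [0.2, -1.2, 0.9]
grip_width: 1.0
grasp_force: 0.0
```

Request:
send_rows(
  plan=[
    [[0,0,0,0,0,0,0.5],[0,0,0,0,0,0,0.5],[0,0,0,0,0,0,0.5],[0,0,0,0,0,0,0.5],[0,0,0,0,0,0,0.5],[0,0,0,0,0,0,0.5]],
  ],
)

```text
clock: 33.18
position: [0.3383, -0.2879, 0.0189]
ee_rot: [-0.0, 1.0, 0.0, 0.001]
ft_force: [-2.4, 2.3, 9.7]
grip_width: 0.636
grasp_force: 29.5
```

Request:
send_rows(
  plan=[
    [[0,0,0,0,0,-0.05,0.5],[0,0,0,0,0,-0.1,0.5],[0,0,0,0,0,-0.15,0.5],[0,0,0,0,0,-0.15,0.5],[0,0,0,0,0,-0.15,0.5],[0,0,0,0,0,-0.1,0.5],[0,0,0,0,0,0,0.5],[0,0,0,0,0,0,0.5]],
  ],
)

```text
clock: 33.85
position: [0.3386, -0.2876, 0.1589]
ee_rot: [-0.0, 1.0, 0.001, 0.002]
ft_force: [-0.4, 0.4, -2.0]
grip_width: 0.633
grasp_force: 32.1
```

```bash
python3 - <<'E'
from h import *
o=get_obs();print(np.round(o["position"],4),goto(o,(.618,.173,.16)))
E
```

```text
[ 0.3386 -0.2876  0.1589] (array([-1.3987,  2.3018,  0.0032]), array([0.001 , 0.0025, 0.0006]))
```

Request:
send_rows(
  plan=[
    [[0,0.002,0,-0.03,0.05,0,0.5],[0,0,0,-0.061,0.1,0,0.5],[0,0,0,-0.091,0.15,0,0.5],[0,0,0,-0.091,0.15,0,0.5],[0,0,0,-0.091,0.15,0,0.5],[0,0,0,-0.091,0.15,0,0.5],[0,0,0,-0.091,0.15,0,0.5],[0,0,0,-0.091,0.15,0,0.5],[0,0,0,-0.091,0.15,0,0.5],[0,0,0,-0.091,0.15,0,0.5],[0,0,0,-0.091,0.15,0,0.5],[0,0,0,-0.091,0.15,0,0.5],[0,0,0,-0.091,0.15,0,0.5],[0,0,0,-0.091,0.15,0,0.5],[0,0,0,-0.091,0.15,0,0.5],[0,0,0,-0.061,0.1,0,0.5],[0,0,0,-0.037,0.06,0,0.5],[0,0,0,-0.021,0.035,0,0.5],[0,0,0,0,0.005,0,0.5],[0,0,0,0,0,0,0.5]],
  ],
)

```text
clock: 35.52
position: [0.6159, 0.1712, 0.1561]
ee_rot: [0.0, 1.0, -0.001, -0.002]
ft_force: [-0.1, -0.5, -0.1]
grip_width: 0.638
grasp_force: 32.1
```

```bash
python3 - <<'E'
from h import *
o=get_obs();K,T=cam_pose("wrist",o); im=optics.camera("wrist"); cv2.imwrite("pics/w15.png",im[:,:,::-1]);h,s,v=cv2.split(hsv(im))
print(np.round(o["position"],4),goto(o,(.6183,.1728,.0475)))
for c in blobs((h>5)&(h<25)&(s>150)&(v>60),2000): print("orange lid vs TCP",np.round(circ(c[c[:,1]>c[:,1].mean()],o["position"][2]-.0025,K,T),4),c.min(0),c.max(0))
print("ring",plate(im,K,T))
E
```

```text
[0.6159 0.1712 0.1561] (array([-0.0146,  0.0089,  0.5428]), array([-0.0009, -0.0031, -0.0005]))
orange lid vs TCP [0.6141 0.1718 0.0544] [243 261] [390 388]
ring (array([0.6194, 0.1724, 0.0663]), 944)
```

View pics/w15.png

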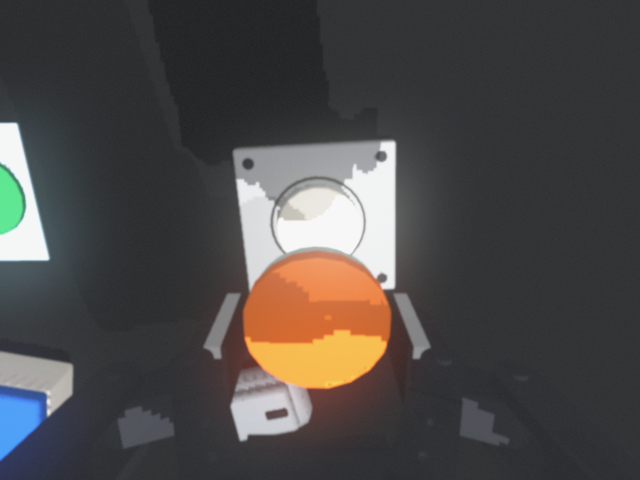

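The orange dish is held level. The white lid shows at (318,218) inside the ring. Lowering in two steps.

Request:
send_rows(
  plan=[
    [[0,-0.003,0,-0.014,0.0065,0.06,0.5],[0,0,0,0,0,0.1,0.5],[0,0,0,0,0,0.11,0.5],[0,0,0,0,0,0.1,0.5],[0,0,0,0,0,0.07,0.5],[0,0,0,0,0,0.04,0.5],[0,0,0,0,0,0.01,0.5],[0,0,0,0,0,0,0.5],[0,0,0,0,0,0,0.5],[0,0,0,0,0,0,0.5],[0,0,0,0,0,0,0.5]],
  ],
)

```text
clock: 36.48
position: [0.6198, 0.1736, 0.0604]
ee_rot: [-0.0, 1.0, 0.0, 0.001]
ft_force: [-0.5, -0.4, -1.2]
grip_width: 0.634
grasp_force: 32.1
```

Request:
send_rows(
  plan=[
    [[0,0.001,0,0.005,-0.005,0.02,0.5],[0,0,0,0,0,0.02,0.5],[0,0,0,0,0,0.012,0.5],[0,0,0,0,0,0.008,0.5],[0,0,0,0,0,0,0.5],[0,0,0,0,0,0,0.5],[0,0,0,0,0,0,0.5]],
  ],
)

```text
clock: 37.07
position: [0.6183, 0.1725, 0.0472]
ee_rot: [0.0, 1.0, -0.0, -0.0]
ft_force: [-0.5, 0.5, -0.6]
grip_width: 0.638
grasp_force: 32.1
```

Request:
send_rows(
  plan=[
    [[0,0,0,-0.002,0,0.004,0.5],[0,0,0,0,0,0,0.5],[0,0,0,0,0,0,0.5]],
  ],
)

```text
clock: 37.32
position: [0.6188, 0.1725, 0.0471]
ee_rot: [0.0, 1.0, 0.0, 0.0]
ft_force: [-2.3, -0.1, 6.3]
grip_width: 0.637
grasp_force: 32.6
```

Contact. Releasing and withdrawing.

Request:
send_rows(
  plan=[
    [[0,0,0,0,0,0,0.75],[0,0,0,0,0,0,0.9],[0,0,0,0,0,0,1],[0,0,0,0,0,0,1],[0,0,0,0,0,0,1],[0,0,0,0,0,0,1],[0,0,0,0,0,-0.05,1],[0,0,0,0,0,-0.1,1],[0,0,0,0,0,-0.15,1],[0,0,0,0,0,-0.15,1],[0,0,0,0,0,-0.15,1],[0,0,0,0,0,-0.15,1],[0,0,0,0,0,-0.1,1],[0,0,0,0,0,0,1],[0,0,0,0,0,0,1]],
  ],
)

```text
clock: 38.57
position: [0.6193, 0.1725, 0.2184]
ee_rot: [0.0, 1.0, 0.001, 0.001]
ft_force: [-0.3, -0.7, -0.1]
grip_width: 1.001
grasp_force: 0.0
```

```bash
python3 - <<'E'
from h import *
o=get_obs();K,T=cam_pose("wrist",o); im=optics.camera("wrist"); h,s,v=cv2.split(hsv(im)); print(np.round(o["position"],4))
for c in blobs((h>5)&(h<25)&(s>150)&(v>100),1000): print("orange",np.round(circ(c[c[:,1]>c[:,1].mean()],.044,K,T),4),c.min(0),c.max(0))
print("ring",plate(im,K,T))
sc=optics.camera("scene"); out=np.hstack([cv2.resize(im[120:320,220:420],(400,400)),cv2.resize(sc[170:320,150:470],(400,400))]) if 0 else np.vstack([cv2.resize(im[120:270,170:470],(600,300)),cv2.resize(sc[200:320,150:470],(600,225))])
cv2.imwrite("pics/fin.png",out[:,:,::-1])
E
```

```text
[0.6193 0.1725 0.2184]
ring (array([0.6192, 0.1725, 0.0654]), 575)
```

View pics/fin.png

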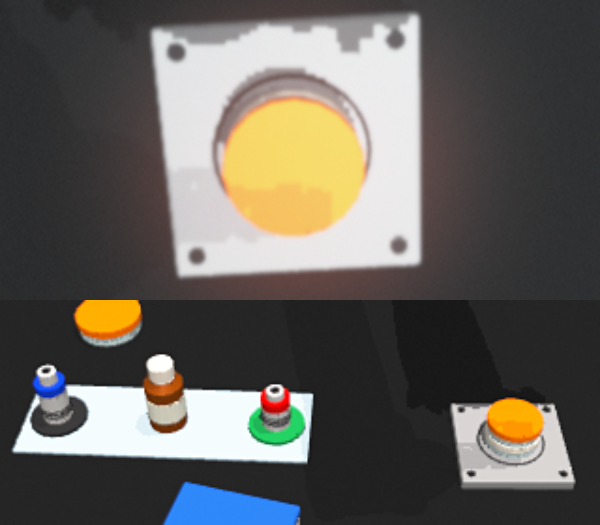

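The view shows the stack upright on the plate and all three items standing on the mat. I'll run one numeric check from the stack contour and the top view.

```bash
python3 - <<'E'
from h import *
o=get_obs();K,T=cam_pose("wrist",o); im=optics.camera("wrist"); h,s,v=cv2.split(hsv(im))
for c in blobs((h>3)&(h<32)&(s>70)&(v>100),1000): print("orange",np.round(circ(c,.044,K,T),4),c.min(0),c.max(0))
t=optics.camera("top");K,T=cam_pose("top");h,s,v=cv2.split(hsv(t))
def rep(n,m,z,b):
    q=np.zeros(m.shape,bool);q[b[1]:b[3],b[0]:b[2]]=1
    for c in blobs(m&q,40): print(n,c.mean(0).round(1),np.round(circ(c,z,K,T),4))
rep("amber",(h<15)&(s>120)&(v>40),.056,(375,175,420,225))
rep("blue",(h>95)&(h<130)&(s>120),.055,(435,175,475,225)); rep("red",((h<8)|(h>172))&(s>150),.043,(315,175,360,225))
rep("green",(h>50)&(h<85)&(s>100)&(v>100),.007,(315,180,355,225))
E
```

```text
orange [0.6172 0.1729 0.0554] [280 170] [353 240]
blue [463.2 197.7] [ 0.6043 -0.2974  0.0279]
red [337.8 199.7] [ 0.6009 -0.067   0.0288]
green [337. 202.] [ 0.6014 -0.0673  0.0566]
```

```bash
python3 -c "
from workcell import job
print(job.hand_in())"
```

```text
the job is handed in; nothing more can be done
None
```

I set out the bench as asked and handed it in at about 39 s of the 134 s limit, with both objectives within about 1 mm of their pad centres, the bottle upright midway between them, the orange dish on the white within about 1 mm, and the stack within about 2 mm of the stage centre.

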